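# Clamp the glued edge strip onto the niche shelf

### The job

The dark edge strip and the little cherry shelf it is being glued to lie between the jaws of the one-hand bar clamp on the counter: take the clamp's handle and trigger together in the gripper and pump (squeeze the trigger right in, let it spring right out, as often as needed) until the soft pad of the moving jaw has pushed the strip tight against the shelf and is squashed by 2 to 4 mm. The shelf is hollow, so do not crush it by pumping further. Finish holding: keep handle and trigger gripped with the clamp under pressure and flat on the counter, and leave everything around it where it stands.

Things in the scene. Friction and masses are not known exactly. Their poses are not given: they have to be found in the camera images.
- clamp: steel bar (422 x 14 x 6 mm, 13 mm above the counter) and end jaw of a black one-hand bar clamp with orange pads and trigger, 32 mm thick, lying flat and loose, 0.8 kg in all. Origin on the bar's centre line at counter height; x along the bar to the end jaw, y into the throat where the work lies (away from the handle), z up. Bar from x = -160 to +262 mm, jaws to y = +88 mm
- end_jaw (a point): centre of the hard orange pad face of the end jaw, 16 mm above the counter, at x = 222, y = 62.5 mm of the clamp frame; it looks along the clamp's -x
- moving_jaw (a point): centre of the face of the moving jaw's soft orange pad (49 mm wide, 30 high, 13.5 thick), 16 mm above the counter, at y = 62.5 mm of the clamp frame, looking along the clamp's +x; rides with the carriage and the pad's squashing. At 202 mm between the jaw faces (shelf plus strip) all gaps are closed and squashing begins
- carriage (a joint): travel of the carriage (head, handle, trigger, moving jaw) to the end jaw, m; at 0 the pads are 252 mm apart, at 0.050 they just touch the closed-up work. A push over 6 N slides it on. A full squeeze draws it on by about 8 mm, a part squeeze by its share (0.03 m per rad, less under load); when the trigger springs out it stays (under load it gives back 1 to 2 mm)
- trigger (a joint): trigger angle, rad: 0 = sprung out, 0.25 = squeezed right in to its stop; at the squeeze point its front moves 20 mm towards the handle. Its spring pushes out with 3 to 5 N there; a grip of about 10 N squeezes it with the jaw running free, about 20 N with the pad squashed 3 mm, 30 N at 5 mm, where the shelf is crushed
- jaw_pad (a joint): squashing of the soft pad, m: 0 = free; it presses with 6 N per mm; past 0.005 the shelf is crushed; wholly squashed at 0.0055
- squeeze (a point): where to squeeze, from above, closing along the clamp's x: half-way between the handle's back face and the sprung-out trigger's front, 16 mm above the counter, 66 mm from the bar's centre line; rides with the carriage, axes as the clamp's. Those faces are 63 mm apart with the trigger out (31.5 mm either side; trigger on the +x side), 43 mm squeezed in. The counter beside them is clear
- handle: the black handle, 28 mm wide (along the clamp's x), 28 mm thick (2 to 30 mm above the counter), from 25 to 128 mm from the bar's centre line. Frame of the carriage: origin on the bar's centre line at counter height, below the free face of the soft pad; the handle's back face is at x = -78 mm, its front face at -50 mm; axes as the clamp's
- blade: the orange trigger blade in front of the handle, 13 mm wide, 24 mm thick (4 to 28 mm above the counter), reaching about 85 mm from the bar's centre line. Its origin is its pivot (at counter height), at x = -28, y = +13 mm of the handle's frame, it turns by the trigger angle
- pad_face: the soft orange pad of the moving jaw, which presses on the strip; frame as the handle's, moving back with the pad's squashing
- shelf_panel: the hollow cherry-coloured shelf, 180 x 125 x 20 mm, 0.3 kg, lying flat and loose; origin at the centre of its underside, its x axis (180 mm) along the clamp's; its +x edge faces the end jaw 1 to 4 mm off
- edge_strip: the dark wooden edge strip, 22 x 125 x 20 mm, lying flat and loose between shelf and moving jaw, 2 to 7 mm off the shelf; origin at the centre of its underside, x axis (22 mm) along the clamp's. Tight on the shelf its origin is 101 mm from the shelf's
- glue_bottle: white squeeze bottle of wood glue with yellow label and red cap, 54 mm across, 150 mm tall, stands behind the moving jaw; bystander; origin at the centre of its foot
- offcut: dark wooden offcut of the edge strip, 90 x 22 x 20 mm, lies on the handle side of the clamp; bystander; origin at the centre of its underside
- pencil: flat red carpenter's pencil, 170 x 14 x 8 mm, lies loose on top of the shelf; bystander (it may ride along with the shelf); origin at the middle of its underside
- water_bottle: clear water bottle with blue cap and label, 64 mm across, 210 mm tall; bystander; origin at the centre of its foot
- soap_bottle: green soap bottle with a white pump head, 72 mm across, 210 mm tall; bystander; origin at the centre of its foot
- mug: white mug, 80 mm across, 95 mm tall; bystander; origin at the centre of its foot
- tape_roll: yellow roll of masking tape lying flat, 104 mm across, 36 mm tall; bystander; origin at the centre of its underside
Things that resemble listed ones, but are neither listed nor needed, are in the scene too. What is shaped like the shelf_panel but yellow is not meant.

How it is judged:
By the outcome, as a careful person would: the job done as asked, in the order asked, and still so for the second after the job is handed in, while the arm keeps its last pose, push and grip.
It also fails if it takes over 58 s, if anything falls off the work surface, if the arm or the gripper's body presses on something with over 40 N, if the wrist force passes 120 N, or if a joint passes its speed limit or range.

### The arm

A 6-joint arm with a two-finger parallel gripper is mounted at the origin on the work surface. World frame = base frame: x ahead of the robot, y to its left, z up, the work surface at z = 0. Lengths are in m, angles in degrees, forces in N, time in s.
With the tool pointing down it reaches from about 0.4 to 0.825 m from the base axis. Payload 7 kg.
Tool frame: the origin (TCP) lies at the very end of the fingers, on their centre line; the grasp point (between the pads) lies 19 mm behind it (ctrl.grip_depth is the distance from the TCP to the grasp point, in m); z points along the fingers, y is the line along which they close (so a half turn about z gives the same grasp; the last joint's range is limited). The gripper opens to 88 mm and grips with 3 to 60 N. Pads are 19 mm wide; open, the fingers measure 130 mm over their backs; the gripper's body (78 mm by 193 mm) begins 47 mm behind the grasp point.
Start: joints at [-50.3, 20.546, 0.682, 0, -70.136, -16.507], TCP at [0.266, -0.62, 0.227] pointing down, gripper open.
Joint ranges: [-176.03, 176.03], [-82.01, 121.73], [-58.28, 71.71], [-173.87, 95.51], [-174.79, -0.11], [-173.66, 173.66]. Speed limits (degrees/s): [136.94, 136.94, 172.46, 180, 180, 180].

### API

Orientations are given as [roll, pitch, yaw] about the fixed x, y, z axes, in that order (R = Rz(yaw) Ry(pitch) Rx(roll)).
In Python, from plant import get_obs, eyes, ctrl, spotter gives the robot as it stands.
- The arm moves only by the shell command python3 -m crank 'ROWS'. ROWS is JSON, one flat list of numbers, 7 for each row, row after row: the turn, a rotation vector about the tool's x, y, z in rad, then the shift along the tool's x, y, z in mm, then the opening, from 0 (shut) to 1 (fully open). A call has 1 to 5 rows; each row shifts and turns the commanded pose from where the row before left it, along the tool's axes as they then stand; what a row does not reach is not made up. A row lasts 1/8 s, in which the tool goes at most 62.5 mm and 10.7 degrees, less where a joint would pass 70% of its speed; a pose out of reach is approached as far as the arm can. A call is refused whole if a number of a shift passes 62.5 or a number of a turn 0.188, either way. A call with a gripper value outside its range is refused whole. The fingers move at their own pace and stop on an object; the grip force is fixed at half the most. Time passes only in rows, so rows that do not move let the fingers close. It gives the time, the measured TCP pose, the force, the opening and the grip force at its end, in the units of the state.
- get_obs(): the state, without advancing time (a new reading comes with each control period).
- eyes.snapshot(name): name is "scene" or "top" or "wrist"; returns the picture (400x640x3 uint8, blue, green, red); there is no depth.
- eyes.camera_model(name): a dict with "fx", "fy", "cx", "cy" (pixels), "D" ([k1, k2, p1, p2, k3] as OpenCV has them; the pictures are not rectified), "extrinsics" (4x4, takes a point from camera to world coordinates). Camera axes: x right, y down, z forward; pixel columns grow to the right and rows downward; lengths in m; the calibration is good to about 2 mm. A picture is of the moment at which its call begins: read the wrist's pose just before it. camera_model takes no time and is no camera call; for the wrist camera it gives the pose at the moment of the call.
- ctrl.close_job(): hands the job in; it is judged then, once.
Trained networks look in the newest picture that a camera, given by its name, has taken for a name from the list of things; names that differ only in an ending like _2 or _b are one class to them, and where a whole thing is asked for, a point or a joint stands for the part that bears it (a point fixed in the world has none). Each returns a list of dicts, best first, with "p" (0 to 1); they miss things now and then, are a little off and sometimes report something else, mostly with a low value. They report only what shows in the picture. A call takes as long as a camera call. They do not tell look-alikes from the thing itself.
- spotter.outline_of(camera, target): "region" (400x640 bool, what is visible of it) and "rect" ([left, top, width, height] in pixels, round what is visible of it).
- spotter.place_of(camera, target): "location" ([column, row] in pixels: a listed point, or the origin of a listed thing).
The state is a dict: "clock": time; "joint_pos": joint angles; "qvel": joint speeds; "tau": joint torques, N m; "tool_pos": TCP position; "orientation": TCP orientation; "force": force on the tool from outside, world axes, zero at the start; "moment": the same for the moment, N m; "opening": finger opening in m; "gripper_force": force on a finger pad.
Only numpy, scipy, OpenCV 4.12 (cv2) and the standard library are available. Lean on these libraries where they do the work, as an engineer would, in place of code of your own. Each camera call takes 0.05 s, during which the arm holds its last target. There are 200 camera calls.

## Working session

There is one attempt and no reset: what is moved stays moved. The work goes in short steps, Python scripts to look and compute and a shell command to move; the robot and the scene stay as the last step left them, time stands still between calls to the robot, and variables do not carry over. Pictures are saved under pics/ and viewed, at most 10 in all, crops included, and the job is handed in when it is done.

```bash
mkdir -p pics
cat > h.py <<'E'
import numpy as np, cv2
from plant import get_obs, eyes, ctrl, spotter
from scipy.spatial.transform import Rotation as R
def ray(cam,px,z):
    m=eyes.camera_model(cam);K=np.array([[m['fx'],0,m['cx']],[0,m['fy'],m['cy']],[0,0,1]])
    u=cv2.undistortPoints(np.array([[px]],float),K,np.array(m['D'],float))[0,0]
    T=np.array(m['extrinsics']);d=T[:3,:3]@[u[0],u[1],1];o=T[:3,3]
    return o+d*(z-o[2])/d[2]
E
python3 - <<'E'
from h import *
o=get_obs();print({k:np.round(v,3) for k,v in o.items()})
for c in ['scene','top']:
    cv2.imwrite(f'pics/{c}0.png',eyes.snapshot(c))
    for n,z in [('end_jaw',.016),('moving_jaw',.016),('squeeze',.016),('clamp',0),('handle',0),('blade',0),('shelf_panel',0),('edge_strip',0),('offcut',0),('glue_bottle',0)]:
        for r in spotter.place_of(c,n)[:2]: print(c,n,round(r['p'],2),np.round(r['location']),np.round(ray(c,r['location'],z),3))
E
```

```text
{'clock': np.float64(0.0), 'joint_pos': array([-5.0300e+01,  2.0591e+01,  6.3300e-01, -2.0000e-02, -7.0135e+01,
       -1.6507e+01]), 'qvel': array([ 0.014, -0.046, -0.048,  0.065, -0.079, -0.009]), 'tau': array([ 1.0000e-03, -5.8272e+01,  2.9305e+01,  6.9970e+00,  7.0000e-03,
       -0.0000e+00]), 'tool_pos': array([ 0.266, -0.62 ,  0.226]), 'orientation': array([ 1.79906e+02, -9.00000e-03, -1.56813e+02]), 'force': array([-0.309, -0.189,  0.446]), 'moment': array([ 0.038, -0.049,  0.016]), 'gripper_force': np.float64(0.0), 'opening': np.float64(0.088)}
scene end_jaw 0.83 [258. 228.] [ 0.553 -0.191  0.016]
scene moving_jaw 0.43 [347. 238.] [0.619 0.025 0.016]
scene squeeze 0.56 [370. 202.] [0.511 0.106 0.016]
scene clamp 0.84 [348. 225.] [0.567 0.036 0.   ]
scene shelf_panel 0.76 [294. 243.] [ 0.6   -0.107 -0.   ]
scene shelf_panel 0.69 [391. 158.] [ 0.332  0.213 -0.   ]
scene edge_strip 0.61 [338. 248.] [0.635 0.001 0.   ]
scene offcut 0.83 [294. 198.] [ 0.447 -0.091 -0.   ]
scene glue_bottle 0.89 [404. 272.] [0.726 0.14  0.   ]
scene glue_bottle 0.62 [293. 196.] [ 0.441 -0.094  0.   ]
top end_jaw 0.95 [400. 177.] [ 0.558 -0.193  0.016]
top moving_jaw 0.74 [367. 155.] [ 0.612 -0.113  0.016]
top moving_jaw 0.53 [308. 149.] [0.626 0.036 0.016]
top squeeze 0.79 [279. 194.] [0.512 0.107 0.016]
top squeeze 0.22 [366. 161.] [ 0.597 -0.109  0.016]
top clamp 0.93 [307. 175.] [0.562 0.038 0.   ]
top clamp 0.73 [366. 152.] [ 0.624 -0.112  0.   ]
top blade 0.2 [307. 173.] [0.567 0.038 0.   ]
top shelf_panel 0.76 [400. 288.] [ 0.284 -0.196  0.   ]
top shelf_panel 0.75 [234. 278.] [0.301 0.213 0.   ]
top edge_strip 0.58 [324. 150.] [ 0.625 -0.006  0.   ]
top offcut 0.7 [357. 223.] [ 0.442 -0.089  0.   ]
top offcut 0.55 [365. 163.] [ 0.594 -0.108  0.   ]
top glue_bottle 0.71 [270. 113.] [0.721 0.137 0.   ]
```

View pics/top0.png

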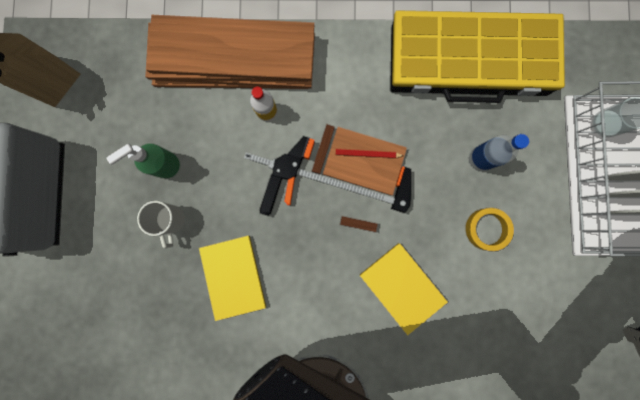

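View pics/scene0.png

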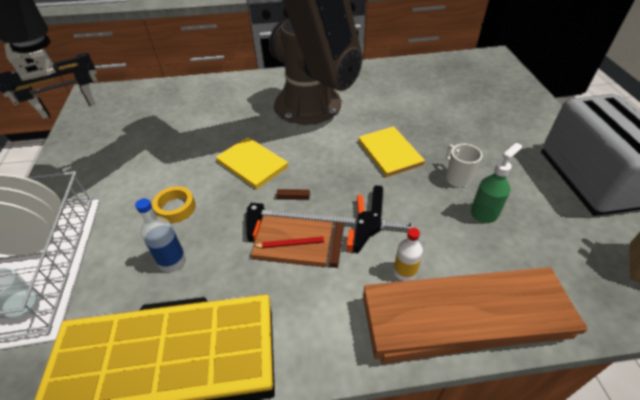

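The scene shows the clamp with its bar running from about (248,155) to (405,200) in the top view. The handle and trigger are at about (280,190), and the cherry shelf and strip lie in the throat. The moving_jaw hit at (367,155) is false, since the bar direction fits the one at (308,149). The squeeze point is near (0.512, 0.107) and the clamp's x axis points at about -106°.

```bash
python3 -m crank '[0,0,0,-39.3,44,0,1, 0,0,0,-39.3,44,0,1, 0,0,0,-39.3,44,0,1, 0,0,0,-39.3,44,0,1, 0,0,0,-39.3,44,0,1]'; python3 -m crank '[0,0,0,-39.3,44,0,1, 0,0,0,-39.3,44,0,1, 0,0,0,-39.3,44,0,1, 0,0,0,-39.3,44,0,1, 0,0,0,-39.3,44,0,1]'; python3 -m crank '[0,0,0,-39.3,44,0,1, 0,0,0,-39.3,44,0,1, 0,0,0,-39.3,44,0,1, 0,0,0.173,0,0,0,1, 0,0,0.173,0,0,0,1]'; python3 -m crank '[0,0,0.173,0,0,0,1, 0,0,0.173,0,0,0,1, 0,0,0,0,0,0,1]'
python3 - <<'E'
from h import *
o=get_obs();print(o['tool_pos'],o['orientation'],o['joint_pos'])
cv2.imwrite('pics/w1.png',eyes.snapshot('wrist'))
for n,z in [('end_jaw',.016),('moving_jaw',.016),('squeeze',.016),('clamp',0),('handle',0),('blade',0),('pad_face',0),('shelf_panel',0),('edge_strip',0)]:
    for r in spotter.place_of('wrist',n)[:2]: print(n,round(r['p'],2),np.round(r['location']),np.round(ray('wrist',r['location'],z),4))
E
```

```text
clock: 1.72
tool_pos: [0.3602, -0.3392, 0.2268]
orientation: [-180.0, 0.0, -156.8]
force: [1.5, 0.0, 0.5]
opening: 0.0879
gripper_force: 0.0
clock: 2.35
tool_pos: [0.4541, -0.0593, 0.2271]
orientation: [-180.0, 0.1, -156.8]
force: [1.6, -1.4, -0.6]
opening: 0.0876
gripper_force: 0.0
clock: 2.98
tool_pos: [0.5102, 0.1075, 0.2263]
orientation: [-180.0, -0.0, -176.9]
force: [-0.7, 0.8, -0.7]
opening: 0.0877
gripper_force: 0.0
clock: 3.35
tool_pos: [0.5101, 0.1066, 0.2267]
orientation: [180.0, 0.0, 163.6]
force: [0.5, 0.6, -0.1]
opening: 0.0874
gripper_force: 0.0
[0.51014081 0.10656815 0.22669247] [1.79988694e+02 1.04415974e-02 1.63614148e+02] [ 3.33940811e+01  5.98025901e+00 -1.85391651e+01  7.38921085e-04
 -6.54652004e+01 -1.39780239e+02]
moving_jaw 0.73 [562. 162.] [0.5748 0.3849 0.016 ]
moving_jaw 0.7 [286. 276.] [0.6254 0.0266 0.016 ]
squeeze 0.66 [321. 179.] [0.5159 0.1047 0.016 ]
squeeze 0.64 [149. 166.] [ 0.4445 -0.0838  0.016 ]
clamp 0.71 [280. 226.] [0.5624 0.037  0.    ]
blade 0.35 [267. 277.] [ 0.6266 -0.0028  0.    ]
shelf_panel 0.77 [184. 278.] [ 0.5978 -0.1119  0.    ]
shelf_panel 0.65 [22. 70.] [ 0.2913 -0.1972  0.    ]
edge_strip 0.84 [270. 277.] [0.6279 0.0009 0.    ]
```

View pics/w1.png

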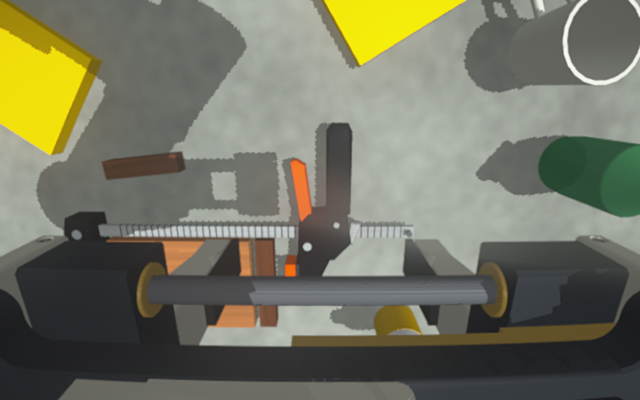

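The wrist view shows the bar running level at row about 230, so the orientation is right. The handle's back edge is at about column 352, the blade's front at about column 296 at row 178, and the strip at columns 255-275.

Run:
```python
from h import *
T=np.array(eyes.camera_model('wrist')['extrinsics']);print(T.round(3))
o=get_obs();Rt=R.from_euler('xyz',o['orientation'],degrees=True).as_matrix()
im=cv2.imread('pics/w1.png');print([tuple(int(v) for v in im[178,c]) for c in range(286,362,3)])
def rel(px,z): return (Rt.T@(ray('wrist',px,z)-o['tool_pos'])*1000).round(1)
for px,z in [((321,179),.016),((352,178),.03),((296,178),.028),((110,230),.016),((405,232),.016)]: print(px,ray('wrist',px,z).round(4),rel(px,z))
```

```text
[[ 0.282  0.92   0.272  0.437]
 [ 0.959 -0.271 -0.08   0.129]
 [-0.     0.284 -0.959  0.386]
 [ 0.     0.     0.     1.   ]]
[(109, 116, 121), (111, 119, 122), (99, 109, 138), (47, 121, 243), (48, 122, 242), (45, 121, 242), (50, 122, 244), (94, 115, 169), (161, 170, 169), (159, 169, 168), (108, 115, 119), (107, 114, 118), (108, 114, 119), (105, 112, 116), (72, 76, 85), (74, 78, 86), (74, 77, 85), (77, 79, 85), (76, 79, 85), (77, 79, 84), (77, 80, 83), (70, 73, 77), (169, 178, 174), (171, 181, 177), (171, 182, 177), (172, 182, 177)]
(321, 179) [0.5158 0.1048 0.016 ] [-5.900e+00 -1.000e-01  2.105e+02]
(352, 178) [0.5215 0.1393 0.03  ] [ -1.6  34.6 196.5]
(296, 178) [0.5042 0.0789 0.028 ] [ -2.1 -28.2 198.5]
(110, 230) [ 0.5031 -0.167   0.016 ] [ -70.6 -264.4  210.5]
(405, 232) [0.6084 0.1848 0.016 ] [-72.1 102.8 210.5]
```

```bash
python3 -m crank '[0,0,0,-5,1,55,1, 0,0,0,0,0,55,1, 0,0,0,0,0,55,1, 0,0,0,0,0,40,1, 0,0,0,0,0,15,1]'; python3 -m crank '[0,0,0,0,0,3,1, 0,0,0,0,0,0,1]'
python3 - <<'E'
from h import *
o=get_obs();print(o['tool_pos'],o['force'])
cv2.imwrite('pics/w2.png',eyes.snapshot('wrist'))
E
```

```text
clock: 4.47
tool_pos: [0.514, 0.1053, 0.0044]
orientation: [-179.8, -0.1, 163.6]
force: [0.6, 0.3, -0.3]
opening: 0.0877
gripper_force: 0.0
clock: 4.72
tool_pos: [0.5162, 0.1066, 0.0048]
orientation: [179.9, 0.1, 163.6]
force: [-0.7, -1.2, 0.1]
opening: 0.0877
gripper_force: 0.0
[0.51619706 0.10662458 0.00479139] [-0.68116556 -1.22119459  0.08226324]
```

View pics/w2.png

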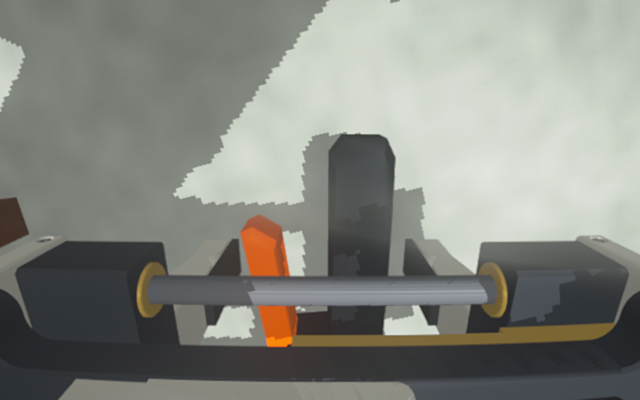

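The blade and handle both stand centred between the open fingers. I'll make the first pump.

```bash
python3 -m crank '[0,0,0,0,0,0,0.6, 0,0,0,0,0,0,0.46, 0,0,0,0,0,0,0.46,0,0,0,0,0,0,0.46]'; python3 -m crank '[0,0,0,0,0,0,0.46,0,0,0,0,0,0,0.46]'; python3 -m crank '[0,0,0,0,0,0,1,0,0,0,0,-8,0,1,0,0,0,0,0,0,1,0,0,0,0,0,0,1]'
python3 - <<'E'
from h import *
o=get_obs();print(o['tool_pos'],o['force'])
cv2.imwrite('pics/w3.png',eyes.snapshot('wrist'))
eyes.snapshot('top');eyes.snapshot('scene')
for c,n,z in [('top','squeeze',.016),('top','moving_jaw',.016),('top','end_jaw',.016),('scene','squeeze',.016),('scene','end_jaw',.016)]:
    for r in spotter.place_of(c,n)[:2]: print(c,n,round(r['p'],2),np.round(ray(c,r['location'],z),4))
E
```

```text
clock: 5.28
tool_pos: [0.5159, 0.1069, 0.0039]
orientation: [179.9, 0.1, 163.5]
force: [-0.4, 4.2, 1.6]
opening: 0.0533
gripper_force: 9.2
clock: 5.52
tool_pos: [0.5159, 0.1068, 0.0039]
orientation: [179.9, 0.1, 163.6]
force: [-0.6, 4.9, 4.0]
opening: 0.0454
gripper_force: 30.0
clock: 6.02
tool_pos: [0.5126, 0.098, 0.0033]
orientation: [-180.0, -0.0, 163.5]
force: [0.6, 0.3, 0.0]
opening: 0.08
gripper_force: 0.0
[0.51256744 0.09795489 0.00334068] [0.60463482 0.29975901 0.01314914]
top moving_jaw 0.5 [0.6182 0.021  0.016 ]
top end_jaw 0.81 [ 0.5618 -0.1907  0.016 ]
scene squeeze 0.76 [0.5073 0.0973 0.016 ]
scene end_jaw 0.82 [ 0.5481 -0.2016  0.016 ]
```

View pics/w3.png

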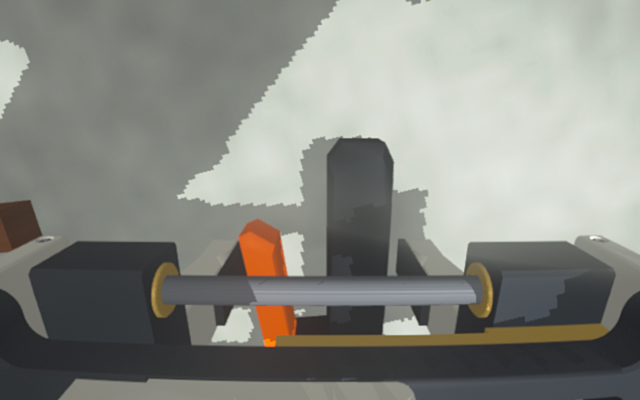

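Pump 1 worked: the carriage advanced about 8 mm and the end jaw stayed still. Pumps 2 and 3 next, watching the force.

```bash
python3 -m crank '[0,0,0,0,0,0,0.6, 0,0,0,0,0,0,0.46, 0,0,0,0,0,0,0.46,0,0,0,0,0,0,0.46]'; python3 -m crank '[0,0,0,0,0,0,0.46,0,0,0,0,0,0,0.46]'; python3 -m crank '[0,0,0,0,0,0,1,0,0,0,0,-8,0,1,0,0,0,0,0,0,1,0,0,0,0,0,0,1]'
python3 - <<'E'
from h import *
cv2.imwrite('pics/w4.png',eyes.snapshot('wrist'))
cv2.imwrite('pics/t4.png',eyes.snapshot('top'))
cv2.imwrite('pics/s4.png',eyes.snapshot('scene'))
for c,n,z in [('top','squeeze',.016),('top','moving_jaw',.016),('top','edge_strip',0),('top','shelf_panel',0),('scene','squeeze',.016),('scene','moving_jaw',.016),('scene','end_jaw',.016),('scene','edge_strip',0),('scene','shelf_panel',0),('wrist','squeeze',.016)]:
    for r in spotter.place_of(c,n)[:2]: print(c,n,round(r['p'],2),np.round(ray(c,r['location'],z),4))
a=cv2.resize(cv2.imread('pics/t4.png')[110:230,230:430],None,fx=4,fy=4,interpolation=cv2.INTER_CUBIC)
b=cv2.imread('pics/s4.png')[180:290,230:430];w=cv2.imread('pics/w4.png')[100:400,200:450]
cv2.imwrite('pics/c4.png',a)
h=[]
for f in ['w1','w2','w3','w4']:
    im=cv2.imread(f'pics/{f}.png')
    row=im[230].astype(int);h.append([c for c in range(230,470) if abs(row[c].sum()-row[c-2].sum())>90])
print(h)
E
```

```text
clock: 6.92
tool_pos: [0.5128, 0.0986, 0.0034]
orientation: [180.0, -0.0, 163.5]
force: [-1.2, 0.8, -2.3]
opening: 0.0533
gripper_force: 8.2
clock: 7.18
tool_pos: [0.5127, 0.0985, 0.0034]
orientation: [-180.0, -0.0, 163.5]
force: [-1.3, 2.0, -2.9]
opening: 0.0453
gripper_force: 30.0
clock: 7.68
tool_pos: [0.5111, 0.0907, 0.0039]
orientation: [180.0, 0.0, 163.5]
force: [-0.2, 1.8, -0.4]
opening: 0.08
gripper_force: 0.0
top moving_jaw 0.43 [0.6234 0.01   0.016 ]
top edge_strip 0.56 [ 0.6281 -0.0123  0.    ]
top shelf_panel 0.76 [0.3066 0.2076 0.    ]
top shelf_panel 0.72 [ 0.2899 -0.2004  0.    ]
scene squeeze 0.76 [0.5146 0.0949 0.016 ]
scene moving_jaw 0.49 [0.6117 0.0087 0.016 ]
scene end_jaw 0.7 [ 0.569  -0.2012  0.016 ]
scene edge_strip 0.95 [ 0.6266 -0.0088  0.    ]
scene shelf_panel 0.89 [ 0.3037 -0.2063  0.    ]
scene shelf_panel 0.72 [0.3083 0.2101 0.    ]
wrist squeeze 0.76 [0.5113 0.0897 0.016 ]
[[231, 235, 237, 238, 241, 242, 244, 248, 250, 251, 254, 255, 257, 261, 262, 263, 264, 268, 270, 274, 275, 276, 277, 281, 283, 284, 287, 288, 290, 294, 295, 299, 350, 351, 361, 363, 367, 369, 370, 374, 376, 380, 381, 383, 387, 389, 394, 396, 400, 402, 404, 405, 410, 411], [282, 283, 328, 329, 391, 392, 423, 424], [326, 327, 328, 390, 391, 423, 424], [326, 327, 390, 424, 425]]
```

View pics/c4.png

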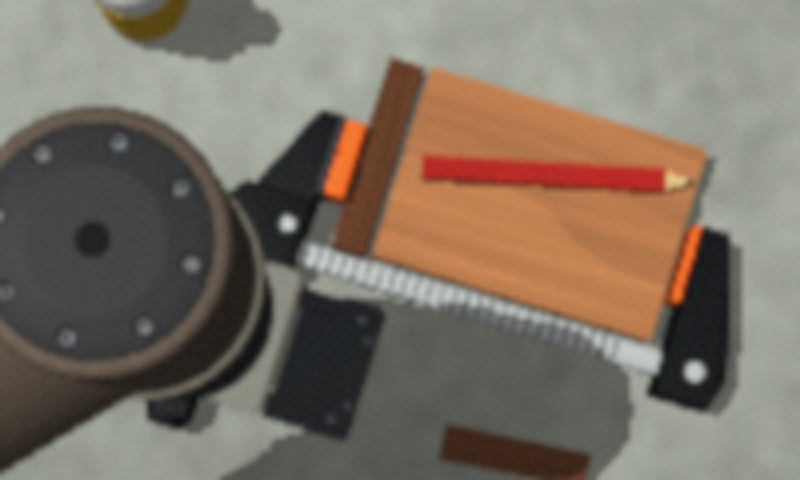

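The top crop shows the soft pad almost touching the strip at (365,160). The pad faces are about 338 px apart, roughly 211 mm, which leaves about 9 mm. I'll do pump 3 in stages, reading the grip force to detect loading.

```bash
python3 -m crank '[0,0,0,0,0,0,0.7, 0,0,0,0,0,0,0.64, 0,0,0,0,0,0,0.64]'; python3 -m crank '[0,0,0,0,0,0,0.58,0,0,0,0,0,0,0.58]';python3 -m crank '[0,0,0,0,0,0,0.54,0,0,0,0,0,0,0.54]';python3 -m crank '[0,0,0,0,0,0,0.46,0,0,0,0,0,0,0.46]'
python3 - <<'E'
from h import *
a=eyes.snapshot('top');cv2.imwrite('pics/t5.png',a)
for f in ['t4','t5']:
    im=cv2.resize(cv2.imread(f'pics/{f}.png')[110:230,230:430],None,fx=4,fy=4,interpolation=cv2.INTER_CUBIC)
    m=cv2.inRange(cv2.cvtColor(im,cv2.COLOR_BGR2HSV),(4,200,150),(12,255,255))
    n,l,s,c=cv2.connectedComponentsWithStats(m)
    for i in range(1,n):
        if s[i,4]>300: print(f,s[i],c[i].round(1),[np.round(v,1) for v in cv2.minAreaRect(np.argwhere(l==i)[:,::-1].astype(np.float32))])
cv2.imwrite('pics/c5.png',im)
E
```

```text
clock: 8.7
tool_pos: [0.5101, 0.0903, 0.0034]
orientation: [-179.9, -0.0, 163.5]
force: [-0.9, 3.3, -1.8]
opening: 0.0629
gripper_force: 6.5
clock: 8.95
tool_pos: [0.5105, 0.091, 0.0034]
orientation: [180.0, -0.0, 163.5]
force: [-2.1, 3.0, -1.9]
opening: 0.0515
gripper_force: 8.9
clock: 9.2
tool_pos: [0.5106, 0.0909, 0.0034]
orientation: [-180.0, -0.0, 163.6]
force: [0.4, 3.0, -3.1]
opening: 0.0476
gripper_force: 9.4
clock: 9.45
tool_pos: [0.5107, 0.0908, 0.0035]
orientation: [180.0, -0.0, 163.5]
force: [-1.4, 3.1, -4.2]
opening: 0.0451
gripper_force: 29.8
t4 [ 326  126   40   73 1416] [345.5 161.6] [array([345.3, 161.9]), array([19.7, 74.4]), np.float64(17.4)]
t4 [669 230  33  73 947] [684.3 266.1] [array([684.3, 265.8]), array([13.5, 75.9]), np.float64(16.7)]
t5 [ 337  127   40   74 1367] [357.  164.1] [array([356.6, 164.5]), array([19.5, 74.5]), np.float64(17.2)]
t5 [670 229  31  73 738] [685.4 264.4] [array([685.1, 265. ]), array([10.9, 75.9]), np.float64(16.7)]
```

Run:
```python
from h import *
ex=np.array([np.cos(np.radians(-106.4)),np.sin(np.radians(-106.4))])
def w(p): return ray('top',(230+(p[0]+.5)/4-.5,110+(p[1]+.5)/4-.5),.031)[:2]
for a,b in [((345.3,161.9),(684.3,265.8)),((356.6,164.5),(685.1,265))]:
    print(w(a),w(b),(w(b)-w(a))@ex, 'unit',np.linalg.norm(w((100,100))-w((200,100))))
```

```text
[0.62020036 0.01499616] [ 0.55847987 -0.19325908] 0.21720840708427608 unit 0.06219255079735762
[0.61866376 0.00799698] [ 0.55897892 -0.19374648] 0.21038681605334264 unit 0.06219255079735762
```

View pics/c5.png

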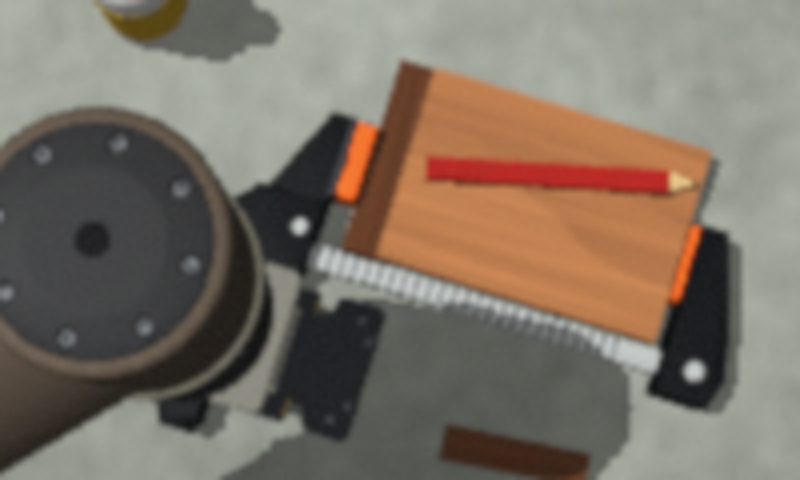

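The top crop shows the strip against the shelf and the pad at about (365,160) touching the strip, still at the free-running force. I'll release, re-centre, and squeeze pump 4 in small steps up to about 20 N.

```bash
python3 -m crank '[0,0,0,0,0,0,1,0,0,0,0,-7,0,1,0,0,0,0,0,0,0.8,0,0,0,0,0,0,0.72,0,0,0,0,0,0,0.72]'; python3 -m crank '[0,0,0,0,0,0,0.68,0,0,0,0,0,0,0.68]'; python3 -m crank '[0,0,0,0,0,0,0.65,0,0,0,0,0,0,0.65]';python3 -m crank '[0,0,0,0,0,0,0.62,0,0,0,0,0,0,0.62]'
```

```text
clock: 10.12
tool_pos: [0.5085, 0.0834, 0.0037]
orientation: [-180.0, -0.0, 163.5]
force: [0.8, -4.7, 0.4]
opening: 0.0634
gripper_force: 2.5
clock: 10.38
tool_pos: [0.5087, 0.0843, 0.0036]
orientation: [180.0, 0.0, 163.5]
force: [-1.2, -0.7, 0.7]
opening: 0.0597
gripper_force: 8.5
clock: 10.62
tool_pos: [0.5089, 0.0846, 0.0036]
orientation: [180.0, 0.0, 163.5]
force: [-2.4, 4.1, 0.5]
opening: 0.0573
gripper_force: 11.1
clock: 10.88
tool_pos: [0.5089, 0.0844, 0.0036]
orientation: [180.0, 0.0, 163.5]
force: [-2.5, 4.3, -0.3]
opening: 0.0544
gripper_force: 13.3
```

```bash
python3 -m crank '[0,0,0,0,0,0,0.59,0,0,0,0,0,0,0.59]'; python3 -m crank '[0,0,0,0,0,0,0.56,0,0,0,0,0,0,0.56]'
```

```text
clock: 11.12
tool_pos: [0.5088, 0.0842, 0.0036]
orientation: [180.0, 0.0, 163.5]
force: [-2.1, 5.5, 0.5]
opening: 0.0517
gripper_force: 17.7
clock: 11.38
tool_pos: [0.5089, 0.0842, 0.0036]
orientation: [180.0, 0.0, 163.5]
force: [-2.1, 4.8, 0.1]
opening: 0.0497
gripper_force: 20.9
```

Run:
```python
from h import *
a=eyes.snapshot('top');cv2.imwrite('pics/t6.png',a)
ex=np.array([np.cos(np.radians(-106.4)),np.sin(np.radians(-106.4))])
def w(p): return ray('top',(230+(p[0]+.5)/4-.5,110+(p[1]+.5)/4-.5),.031)[:2]
for f in ['t4','t5','t6']:
    im=cv2.resize(cv2.imread(f'pics/{f}.png')[110:230,230:430],None,fx=4,fy=4,interpolation=cv2.INTER_CUBIC)
    m=cv2.inRange(cv2.cvtColor(im,cv2.COLOR_BGR2HSV),(4,200,150),(12,255,255))
    n,l,s,c=cv2.connectedComponentsWithStats(m)
    for i in range(1,n):
        if s[i,4]>300:
            P=np.argwhere(l==i)[:,::-1]; x=np.array([w(p)@ex for p in P]); r=cv2.minAreaRect(P.astype(np.float32))
            print(f,s[i,4],np.round(w(c[i])@ex*1000,1),np.round(r[1],1))
```

```text
t4 1416 -189.4 [19.7 74.4]
t4 947 27.8 [13.5 75.9]Traceback (most recent call last):
  File "<stdin>", line 11, in <module>
  File "<stdin>", line 4, in w
  File "h.py", line 5, in ray
    m=eyes.camera_model(cam);K=np.array([[m['fx'],0,m['cx']],[0,m['fy'],m['cy']],[0,0,1]])
ValueError: time passes only in moves, steps and waits
```

```bash
python3 -m crank '[0,0,0,0,0,0,0.56,0,0,0,0,0,0,0.56]'
python3 - <<'E'
from h import *
eyes.snapshot('top')
cv2.imwrite('pics/t7.png',eyes.snapshot('top'))
for f in ['t4','t5','t6','t7']:
    im=cv2.resize(cv2.imread(f'pics/{f}.png')[110:230,230:430],None,fx=4,fy=4,interpolation=cv2.INTER_CUBIC)
    m=cv2.inRange(cv2.cvtColor(im,cv2.COLOR_BGR2HSV),(4,200,150),(12,255,255))
    n,l,s,c=cv2.connectedComponentsWithStats(m)
    for i in range(1,n):
        if s[i,4]>300:
            r=cv2.minAreaRect(np.argwhere(l==i)[:,::-1].astype(np.float32))
            print(f,s[i,4],c[i].round(1),np.round(r[1],1))
cv2.imwrite('pics/c7.png',im)
E
```

```text
clock: 11.68
tool_pos: [0.5089, 0.0841, 0.0036]
orientation: [180.0, 0.0, 163.5]
force: [-1.3, 5.0, 0.7]
opening: 0.0495
gripper_force: 21.1
t4 1416 [345.5 161.6] [19.7 74.4]
t4 947 [684.3 266.1] [13.5 75.9]
t5 1367 [357.  164.1] [19.5 74.5]
t5 738 [685.4 264.4] [10.9 75.9]
t6 953 [361.8 163.5] [13.6 75. ]
t6 767 [687.1 262.3] [10.9 76.5]
t7 948 [361.8 163.6] [13.7 75. ]
t7 746 [687.2 262.3] [10.8 76.5]
```

View pics/c7.png

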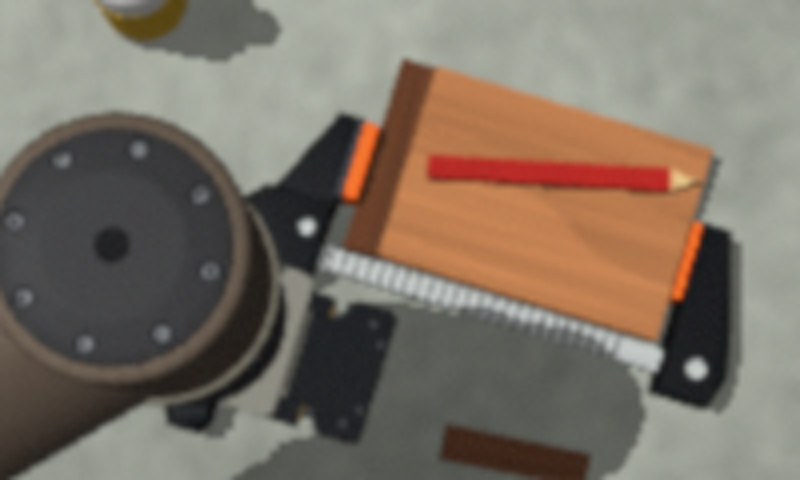

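The top crop shows no gap between strip, shelf and end jaw, and the soft pad at (365,160) has gone from about 19.5 to 13.7 px thick. Pad width, carriage advance and the steady 21 N grip all give a squash of 3.3-3.5 mm. Handing in while holding.

```bash
python3 -c "
from plant import ctrl
print(ctrl.close_job())"
```

```text
the job is handed in; nothing more can be done
None
```

The job is handed in: three full pumps and one part squeeze pushed the strip tight against the shelf, with the soft pad squashed by an estimated 3.3–3.5 mm and the gripper still holding handle and trigger.

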